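# Swab a cover seam and hold the sampling wand over the dish

### The job

Draw the sampling wand out of its stand and wipe its sprung tip lightly and slowly (5 cm/s or less) along the whole seam of the metal cover, from the end beside the round plug to the other end, touching and on the seam all the way. Then lift it, lean it over to about 45 degrees and keep it raised with its tip about 10 cm above the middle of the petri dish, neither touching nor shifting the dish. Finish while holding the wand there, still: do not put it down.

Things in the scene. Friction and masses are not known exactly. Their poses are not given: they have to be found in the camera images.
- wand: Loose wand, 157 mm, 70 g, standing tip down in the stand. Origin at the tip's end; own z runs along it to the handle end. From the tip: white ball 8 mm wide on a pin; shaft 11 mm wide, 24-75 mm; black collar 24 mm wide, 75-80 mm, resting on the stand's top; white square handle 16 x 16 mm, 80-155 mm, flats facing own x and y (yaw varies). Grip two flats 115-130 mm from the tip.
- wand_tip (a point): The very end (underside) of the wand's white ball tip. The tip is sprung: it slides straight up into the shaft by up to 14 mm (about 0.4 N to begin, 1.5 N fully in), then it is rigid. Pressing it in by 5 to 9 mm is right for wiping.
- stand: Fixed stand: foot 80 x 80 x 8 mm, four posts, two guide plates 70 x 70 mm with a 14 mm hole in the middle where the wand hangs, its tip 15 mm above the table. Upper plate's top at 90 mm (screw heads 93 mm). Origin on the table under the hole, z up. Draw the wand straight up until its tip is 100 mm or more above the table before moving sideways.
- cover: Fixed metal cover, 80 mm (own x) x 180 mm (own y) x 30 mm high. Origin on the table under its middle, z up. The seam is the straight dark groove, 3 mm wide, in the flat top at 30 mm between two aluminium panels: x = 0, from y = +64 to -64 mm. A round dark plug, 17 mm wide, 7 mm tall, at y = +78 mm, marks the starting end.
- seam_start (a point): The end of the seam beside the round plug, at the cover's top surface (30 mm above the table). Set the tip down some 10 mm inside this end.
- seam_end (a point): The other end of the seam, at the cover's top surface. The wipe ends here or up to 10 mm short of it.
- dish: The only petri dish: loose, round, 64 mm wide, 6 mm high, lying flat beyond the stand and the cover towards the back of the table. Origin at the centre of its underside, z up.

How it is judged:
On the way, in this order (a step that is already met when the one before it is completed fails the run):
1. the wand is drawn up clear of its stand, in the fingers (contact force between the fingers and wand above 1 N and z of wand_tip in the frame of stand above 0.09 m), for 0.2 s.
2. the tip touches the seam at its first end (beside the round plug), within 7 mm of its line (contact force between wand and cover above 0.05 N and contact force between the fingers and wand above 1 N and x of wand_tip in the frame of cover between -0.007 and 0.007 m and y of wand_tip in the frame of cover between 0.044 and 0.06 m), for 0.08 s.
3. the tip touches the seam at its first quarter, within 7 mm of its line (contact force between wand and cover above 0.05 N and contact force between the fingers and wand above 1 N and x of wand_tip in the frame of cover between -0.007 and 0.007 m and y of wand_tip in the frame of cover between 0.018 and 0.034 m), for 0.08 s.
4. the tip touches the seam at its middle, within 7 mm of its line (contact force between wand and cover above 0.05 N and contact force between the fingers and wand above 1 N and x of wand_tip in the frame of cover between -0.007 and 0.007 m and y of wand_tip in the frame of cover between -0.008 and 0.008 m), for 0.08 s.
5. the tip touches the seam at its third quarter, within 7 mm of its line (contact force between wand and cover above 0.05 N and contact force between the fingers and wand above 1 N and x of wand_tip in the frame of cover between -0.007 and 0.007 m and y of wand_tip in the frame of cover between -0.034 and -0.018 m), for 0.08 s.
6. the tip touches the seam at its far end, within 7 mm of its line (contact force between wand and cover above 0.05 N and contact force between the fingers and wand above 1 N and x of wand_tip in the frame of cover between -0.007 and 0.007 m and y of wand_tip in the frame of cover between -0.06 and -0.044 m), for 0.08 s.
At the end, for the whole second after the job is handed in: The fingers hold the wand still, leaning 29 to 62 degrees from upright with its tip below its handle, the tip over the petri dish (within 32 mm of its centre) and 50 to 200 mm above the table; the wand touches neither dish, cover nor stand, and the dish has moved less than 10 mm (contact force between the fingers and wand above 1 N and horizontal distance between wand_tip and dish below 0.032 m and height (world z) of wand_tip between 0.05 and 0.2 m and angle between wand's own z axis and vertical between 0.5 and 1.08 rad and linear speed of wand below 0.03 m/s and contact force between wand and dish below 0.05 N and contact force between wand and cover below 0.05 N and contact force between wand and stand below 0.05 N and distance of dish from where it was at the start of the episode below 0.01 m); the arm keeps its last pose, push and grip.
It fails at once if the wand touches the cover with its tip more than 12 mm beside the seam's line or past its ends by more than 11 mm (contact force between wand and cover above 0.05 N and not (x of wand_tip in the frame of cover between -0.012 and 0.012 m and y of wand_tip in the frame of cover between -0.075 and 0.075 m)).
It fails at once if the wand is pressed on the cover with more than 12 N (contact force between wand and cover above 12 N).
It fails at once if the wand moves faster than 0.12 m/s while it touches the seam between its ends (contact force between wand and cover above 0.05 N and linear speed of wand above 0.12 m/s and y of wand_tip in the frame of cover between -0.04 and 0.04 m).
It fails at once if the wand touches the dish (contact force between wand and dish above 0.1 N).
It fails at once if the dish is shifted (distance of dish from where it was at the start of the episode above 0.015 m).
It also fails if it takes over 58 s, if anything falls off the work surface, if the arm or the gripper's body presses on something with over 40 N, if the wrist force passes 120 N, or if a joint passes its speed limit or range.

### The arm

A 6-joint arm with a two-finger parallel gripper is mounted at the origin on the work surface; the furniture and walls round the work are solid. World frame = base frame: x ahead of the robot, y to its left, z up, the work surface at z = 0. Lengths are in m, angles in rad, forces in N, time in s.
With the tool pointing down it reaches from about 0.4 to 0.825 m from the base axis. Payload 7 kg.
Tool frame: the origin (TCP) lies midway between the tips of the shut fingers; the grasp point (between the pads) lies hold_point_z behind it (hold_point_z is the distance from the TCP to the grasp point, in m); z points along the fingers, y is the line along which they close (so a half turn about z gives the same grasp; the last joint's range is limited). The gripper opens to 88 mm and grips with 3 to 60 N. Pads are 19 mm wide; open, the fingers measure 130 mm over their backs; the gripper's body (78 mm by 193 mm) begins 47 mm behind the grasp point.
Start: joints at [1.418, 0.359, 0.012, 0, -1.224, -0.288], TCP at [0.288, 0.61, 0.227] pointing down, gripper open.
Joint ranges: [-3.07, 3.07], [-1.43, 2.12], [-1.02, 1.25], [-3.03, 1.67], [-3.05, -0], [-3.03, 3.03]. Speed limits (rad/s): [2.39, 2.39, 3.01, 3.14, 3.14, 3.14].

### API

Orientations are given as [roll, pitch, yaw] about the fixed x, y, z axes, in that order (R = Rz(yaw) Ry(pitch) Rx(roll)).
In Python, from station import * gives the robot as it stands.
- The arm moves only by the tool apply_moves, never from a script. Its argument "steps" is a list of rows, each an object with "translation": the shift along the world's x, y, z scaled (see below), a list of three; "rotation": the turn, a rotation vector about the world's x, y, z scaled (see below), a list of three. A call has exactly 10 rows; each row is the pose to reach, as a shift and turn from the pose commanded when the call began; what a row does not reach only later rows make up. The controller multiplies each number of a shift by 250 mm and each number of a turn by 30 degrees. A row lasts 1/12 s, in which the tool goes at most 41.7 mm and 7.16 degrees, less where a joint would pass 70% of its speed; a pose out of reach is approached as far as the arm can. A call with a number of a shift or a turn outside -1 to 1 is refused whole. A call with a gripper value outside its range is refused whole. "jaw" is the closure, from -1 (fully open) to 1 (shut), so that 0 is half open, set as the call begins (left out, the last holds). The fingers move at their own pace and stop on an object; "newtons" is the grip in N (left out, the last holds). Time passes only in rows, so rows that repeat a pose let the fingers close, or fill a call up. It gives the time, the measured TCP pose, the force, the opening and the grip force at its end, in the units of the state.
- get_state(): the state, without advancing time (a new reading comes with each control period).
- grab_frame(name): name is "scene" or "top" or "wrist"; returns the picture (384x512x3 uint8, blue, green, red); there is no depth.
- camera_model(name): a dict with "fx", "fy", "cx", "cy" (pixels), "xyz" and "rotation" of the camera in the world. Camera axes: x right, y down, z forward; pixel columns grow to the right and rows downward; lengths in m; the calibration is good to about 2 mm. A picture is of the moment at which its call begins: read the wrist's pose just before it. camera_model takes no time and is no camera call; for the wrist camera it gives the pose at the moment of the call.
- job_done(): hands the job in; it is judged then, once.
The state is a dict: "t": time; "q": joint angles; "qd": joint speeds; "joint_efforts": joint torques, N m; "eef_pos": TCP position; "ee_rot": TCP orientation; "force": force on the tool from outside, world axes, zero at the start; "moment": the same for the moment, N m; "width": finger opening in m; "gripper_force": force on a finger pad.
Only numpy, scipy, OpenCV 4.12 (cv2) and the standard library are available. Lean on these libraries where they do the work, as an engineer would, in place of code of your own. Each camera call takes 0.05 s, during which the arm holds its last target. There are 200 camera calls.

## Working session

There is one attempt and no reset: what is moved stays moved. The work goes in short steps, Python scripts to look and compute and a tool call to move; the robot and the scene stay as the last step left them, time stands still between calls to the robot, and variables do not carry over. Pictures are saved under pics/ and viewed, at most 12 in all, crops included, and the job is handed in when it is done.

Besides the shell and the picture viewer there is one more tool, called after "Emit:" as name([rows], argument=value, ...), one row to a line, values as JSON. apply_moves: Moves the arm, as the interface text tells. Shifts and turns lie within -1 to 1; 1 stands for 250 mm of shift or 30 degrees of turn. Its arguments: {"type":"object","properties":{"steps":{"type":"array"},"jaw":{"type":"number"},"newtons":{"type":"number"}},"required":["steps"]}

```bash
mkdir -p pics; python3 - <<'E'
from station import *
import cv2,numpy as np
s=get_state();print(s)
a=[grab_frame(n) for n in("scene","top","wrist")]
for n,i in zip(("scene","top","wrist"),a):
    cv2.imwrite(f"pics/{n}0.png",i); print(n,camera_model(n))
E
```

```text
{'t': 0.0, 'q': array([ 1.41810411e+00,  3.59423773e-01,  1.10482112e-02, -3.37552916e-04,
       -1.22409580e+00, -2.88126551e-01]), 'qd': array([ 4.28520540e-04, -1.83693873e-03,  2.80608223e-05, -6.83030408e-04,
        8.30473282e-05, -1.96055378e-03]), 'joint_efforts': array([ 1.88911377e-03, -5.82719994e+01,  2.93042582e+01,  6.99693426e+00,
        6.73938019e-03, -1.76447916e-04]), 'eef_pos': array([0.28781249, 0.61002056, 0.22559647]), 'ee_rot': array([ 3.13989650e+00, -1.71779198e-04, -4.40933585e-01]), 'force': array([ 0.29528119,  0.02498242, -0.51296861]), 'moment': array([-0.01355747,  0.0744658 , -0.03793646]), 'gripper_force': 0.0, 'width': 0.08745465214921777}
scene {'fx': 420.00269397521606, 'fy': 420.00269397521606, 'cx': 261.4375701914846, 'cy': 192.92440256456436, 'xyz': array([ 0.19366602, -0.7173927 ,  0.45400806]), 'rotation': array([-2.07754189,  0.00834942, -0.51460551])}
top {'fx': 461.09221566317547, 'fy': 461.09221566317547, 'cx': 264.37466942729384, 'cy': 193.5344815096503, 'xyz': array([ 0.47796169, -0.08746576,  0.95392752]), 'rotation': array([-3.05922923e+00,  2.89902986e-04, -1.54791664e+00])}
wrist {'fx': 328.7068855745141, 'fy': 328.7068855745141, 'cx': 256.1526090911461, 'cy': 187.1356461738578, 'xyz': array([0.36087319, 0.57666032, 0.38384536]), 'rotation': array([ 2.84301156e+00, -8.58385900e-04, -2.01061864e+00])}
```

View pics/top0.png

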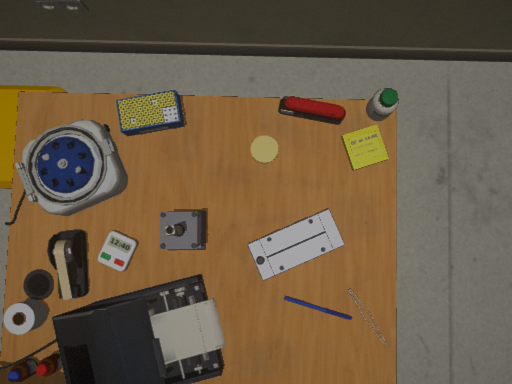

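View pics/scene0.png

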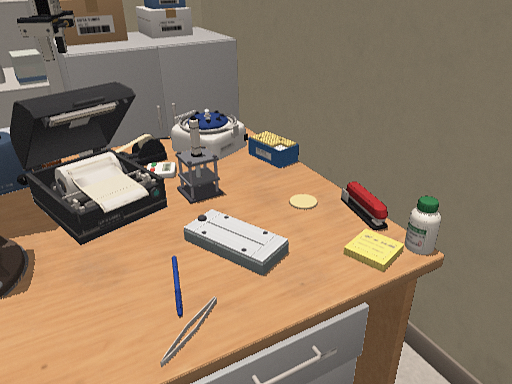

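The top view shows the stand at about (180,230), the cover at (296,244) with its plug at (261,260), and the dish at (264,149). The scene view shows the same objects at (198,175), (236,240) and (303,202).

```bash
cat > h.py <<'E'
from station import *
import cv2,numpy as np
from scipy.spatial.transform import Rotation as R
def ray(cam,uv):
    d=np.array([(uv[0]-cam["cx"])/cam["fx"],(uv[1]-cam["cy"])/cam["fy"],1])
    return np.array(cam["xyz"]),R.from_euler("xyz",cam["rotation"]).as_matrix()@d
def onz(cam,uv,z):
    o,d=ray(cam,uv); return o+d*(z-o[2])/d[2]
def proj(cam,p):
    c=R.from_euler("xyz",cam["rotation"]).as_matrix().T@(np.array(p)-cam["xyz"])
    return np.array([cam["fx"]*c[0]/c[2]+cam["cx"],cam["fy"]*c[1]/c[2]+cam["cy"]])
def big(mask,x0,y0,x1,y1):
    m=np.zeros_like(mask); m[y0:y1,x0:x1]=mask[y0:y1,x0:x1]
    return max(cv2.findContours(m,0,1)[0],key=cv2.contourArea)
E
python3 - <<'E'
from h import *
c=camera_model("top"); im=cv2.imread("pics/top0.png"); h=cv2.cvtColor(im,cv2.COLOR_BGR2HSV)
m=((h[...,1]<60)&(h[...,2]>130)).astype(np.uint8)*255
k=big(m,235,195,360,290); r=cv2.minAreaRect(k); print("cover",r)
b=np.array([onz(c,p,.03)[:2] for p in cv2.boxPoints(r)]); print(b.round(4),b.mean(0))
print("plug",onz(c,(261,260),.037))
m=((abs(h[...,0].astype(int)-25)<8)&(h[...,2]>180)&(h[...,1]<150)).astype(np.uint8)*255
k=big(m,240,125,290,175); (u,r)=cv2.minEnclosingCircle(k); print("dish",u,r,onz(c,u,.006))
m=((h[...,1]<70)&(h[...,2]<150)).astype(np.uint8)*255
k=big(m,150,200,215,260); r=cv2.minAreaRect(k);print("stand",r,[onz(c,p,.09)[:2].round(4) for p in cv2.boxPoints(r)])
o=np.hstack([cv2.resize(im[195:265,140:220],None,fx=5,fy=5,interpolation=2),cv2.resize(im[200:270,240:320],None,fx=5,fy=5,interpolation=2)])
cv2.imwrite("pics/crop.png",o)
E
```

```text
cover ((295.72296142578125, 244.1524658203125), (38.650386810302734, 88.4664306640625), 66.37062072753906)
[[ 0.4522 -0.0541]
 [ 0.5266 -0.2147]
 [ 0.4567 -0.2464]
 [ 0.3832 -0.0865]] [ 0.45468514 -0.15041302]
plug [ 0.4220013  -0.08182419  0.037     ]Traceback (most recent call last):
  File "<stdin>", line 8, in <module>
  File "h.py", line 14, in big
    return max(cv2.findContours(m,0,1)[0],key=cv2.contourArea)
ValueError: max() iterable argument is empty
```

```bash
python3 - <<'E'
from h import *
c=camera_model("top"); im=cv2.imread("pics/top0.png"); h=cv2.cvtColor(im,cv2.COLOR_BGR2HSV)
print(im[149,264],h[149,264],h[149,240],h[240,170],h[230,173])
d=np.abs(im.astype(int)-im[149,264]).max(2)
m=(d<22).astype(np.uint8)*255
k=big(m,240,125,290,175); (u,r)=cv2.minEnclosingCircle(k); print("dish",u,r,onz(c,u,.006))
m=(h[...,1]<70).astype(np.uint8)*255
k=big(m,150,200,215,260); r=cv2.minAreaRect(k);print("stand",r,[onz(c,p,.09)[:2].round(4) for p in cv2.boxPoints(r)])
s=cv2.imread("pics/scene0.png")
o=np.hstack([cv2.resize(im[195:265,140:220],None,fx=5,fy=5,interpolation=2),cv2.resize(s[110:210,165:230],(400,350),interpolation=2)])
cv2.imwrite("pics/crop.png",o)
E
```

```text
[ 92 152 165] [ 25 113 165] [ 16 166 141] [150   5 104] [ 20  30 101]
dish (264.0052795410156, 148.3756561279297) 13.711742401123047 [ 0.65037772 -0.08247697  0.006     ]
stand ((182.0, 230.0), (38.0, 44.0), 90.0) [array([0.5119, 0.1092]), array([0.5138, 0.0268]), array([0.4431, 0.0244]), array([0.4412, 0.1063])]
```

View pics/crop.png

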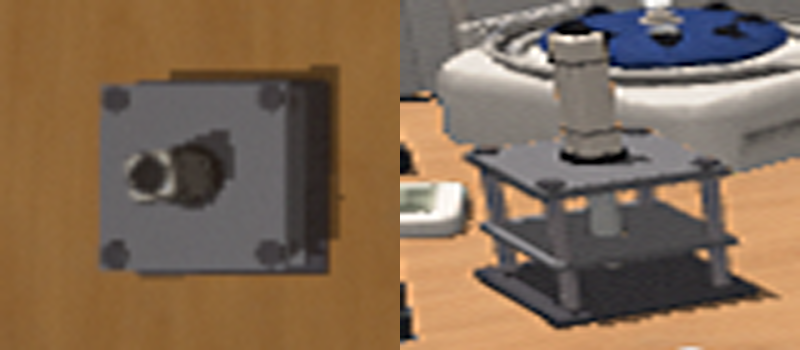

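The crop shows the plate's centre at about (179,230) and the handle's top at about (170,230). The wand is upright and its yaw looks near the axes. Next I'll rise and travel above the stand.

```bash
python3 - <<'E'
from h import *
import station
print(getattr(station,"hold_point_z",None),[n for n in dir(station) if n[0]!="_"])
c=camera_model("top")
print(onz(c,(179,230.3),.09),onz(c,(170,230),.172))
sc=camera_model("scene");print(onz(sc,(165+178*65/400,110+38*100/350),.172))
E
```

```text
0.0188 ['Unreachable', 'camera_model', 'get_state', 'grab_frame', 'hold_point_z', 'job_done']
[0.47672283 0.07226387 0.09      ] [0.47699759 0.072335   0.172     ]
[0.4714619  0.05449363 0.172     ]
```

Emit:
apply_moves([
  {"translation": [0, 0, 0.16], "rotation": [0, 0, 0]},
  {"translation": [0, 0, 0.32], "rotation": [0, 0, 0]},
  {"translation": [0, 0, 0.48], "rotation": [0, 0, 0]},
  {"translation": [0, 0, 0.64], "rotation": [0, 0, 0]},
  {"translation": [0.1, -0.12, 0.7], "rotation": [0, 0, 0]},
  {"translation": [0.2, -0.25, 0.7], "rotation": [0, 0, 0]},
  {"translation": [0.25, -0.4, 0.7], "rotation": [0, 0, 0]},
  {"translation": [0.3, -0.55, 0.7], "rotation": [0, 0, 0]},
  {"translation": [0.35, -0.7, 0.7], "rotation": [0, 0, 0]},
  {"translation": [0.4, -0.85, 0.7], "rotation": [0, 0, 0]},
])

```text
t: 0.98
eef_pos: [0.3882, 0.396, 0.4013]
ee_rot: [3.141, 0.0, -0.441]
force: [0.9, 0.2, 0.8]
width: 0.0878
gripper_force: 0.0
```

Emit:
apply_moves([
  {"translation": [0.04, -0.15, 0], "rotation": [0, 0, 0]},
  {"translation": [0.08, -0.3, 0], "rotation": [0, 0, 0]},
  {"translation": [0.12, -0.45, 0], "rotation": [0, 0, 0]},
  {"translation": [0.16, -0.6, 0], "rotation": [0, 0, 0]},
  {"translation": [0.2, -0.75, 0], "rotation": [0, 0, 0]},
  {"translation": [0.24, -0.9, 0], "rotation": [0, 0, 0]},
  {"translation": [0.27, -1, -0.1], "rotation": [0, 0, 0]},
  {"translation": [0.3, -1, -0.2], "rotation": [0, 0, 0]},
  {"translation": [0.33, -1, -0.3], "rotation": [0, 0, 0]},
  {"translation": [0.36, -1, -0.4], "rotation": [0, 0, 0]},
])

```text
t: 1.82
eef_pos: [0.4781, 0.147, 0.3007]
ee_rot: [-3.141, -0.0, -0.442]
force: [0.3, 0.9, -0.9]
width: 0.0874
gripper_force: 0.0
```

Emit:
apply_moves([
  {"translation": [0, -0.1, 0], "rotation": [0, 0, 0]},
  {"translation": [0, -0.2, 0], "rotation": [0, 0, 0]},
  {"translation": [0, -0.3, 0], "rotation": [0, 0, 0]},
  {"translation": [0, -0.3, 0], "rotation": [0, 0, 0]},
  {"translation": [0, -0.3, 0], "rotation": [0, 0, 0]},
  {"translation": [0, -0.3, 0], "rotation": [0, 0, 0]},
  {"translation": [0, -0.3, 0], "rotation": [0, 0, 0]},
  {"translation": [0, -0.3, 0], "rotation": [0, 0, 0]},
  {"translation": [0, -0.3, 0], "rotation": [0, 0, 0]},
  {"translation": [0, -0.3, 0], "rotation": [0, 0, 0]},
])

```text
t: 2.65
eef_pos: [0.478, 0.0734, 0.3015]
ee_rot: [3.142, 0.0, -0.44]
force: [-0.4, -0.3, 0.7]
width: 0.0877
gripper_force: 0.0
```

```bash
python3 - <<'E'
from h import *
c=camera_model("wrist");im=grab_frame("wrist");cv2.imwrite("pics/w1.png",im)
s=get_state();print(s["eef_pos"],s["ee_rot"],c["xyz"],c["rotation"],s["q"],s["t"])
u=proj(c,(.477,.072,.172));print(u,proj(c,(.477,.072,.09)),proj(c,(.455,-.15,.03)))
x,y=int(u[0])-75,int(u[1])-60
x=max(x,0);y=max(y,0)
cr=cv2.resize(im[y:y+120,x:x+150],None,fx=4,fy=4,interpolation=2);print(x,y)
cv2.imwrite("pics/w1c.png",cr)
E
```

```text
[0.47799351 0.07336993 0.30149997] [ 3.14150313e+00  7.68878091e-05 -4.40099469e-01] [0.55098016 0.03985254 0.45948244] [ 2.84278495e+00  3.22002299e-04 -2.00972799e+00] [ 5.60120079e-01 -5.97620695e-03 -2.69689068e-01 -1.69418578e-05
 -1.30720033e+00  5.70581198e-01] 2.7
[258.83095063 178.79584448] [258.29701001 159.47444048] [425.83083296  91.05696722]
183 118
```

View pics/w1c.png

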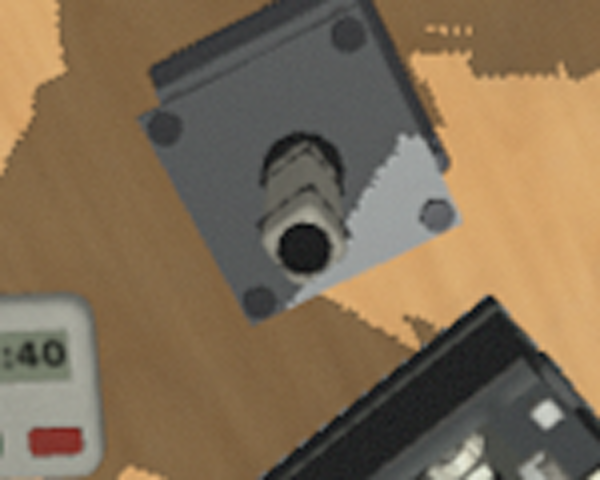

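```bash
python3 - <<'E'
from h import *
im=cv2.imread("pics/w1.png")
cr=im[160:195,240:280].astype(float)
cr=np.clip(cr*1.5,0,255).astype(np.uint8)
cv2.imwrite("pics/w1d.png",cv2.resize(cr,None,fx=16,fy=16,interpolation=0))
E
```

```text
(no output)
```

View pics/w1d.png

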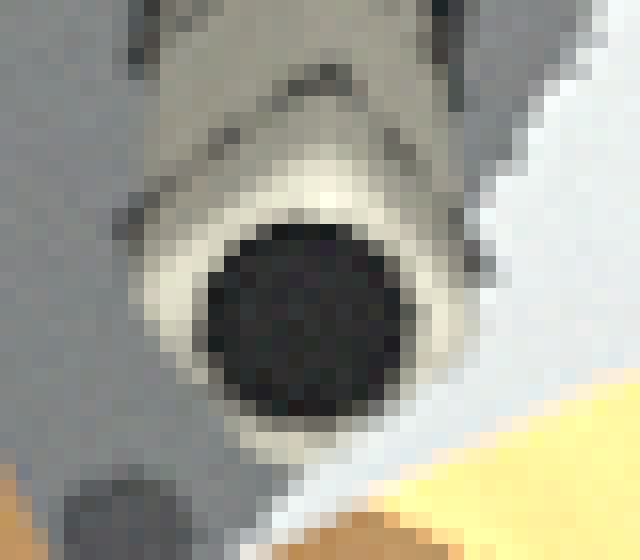

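The enlarged view shows the handle's square: its groove corners are at pixels (248.1,173.4), (260.9,164.7) and (270,176.6).

```bash
python3 - <<'E'
from h import *
s=get_state();c=camera_model("wrist")
P=[onz(c,p,.163)[:2] for p in((248.1,173.4),(260.9,164.7),(270,176.6))]
for a,b in((0,1),(1,2)):
    d=P[b]-P[a];print(np.linalg.norm(d),np.degrees(np.arctan2(d[1],d[0])))
print((P[0]+P[2])/2, onz(c,(240+19.5,160+20.5),.172))
M=R.from_euler("xyz",s["ee_rot"]).as_matrix();print("tool y yaw",np.degrees(np.arctan2(M[1,1],M[0,1])),s["q"][5])
E
```

```text
0.014507230798538929 -80.2137843067296
0.014249248309078217 -168.26848017479864
[0.47791963 0.0711683 ] [0.4752812  0.07204444 0.172     ]
tool y yaw -115.21584173074997 0.5705811976780496
```

Emit:
apply_moves([
  {"translation": [0, 0, 0], "rotation": [0, 0, 0.2]},
  {"translation": [-0.004, -0.004, 0], "rotation": [0, 0, 0.4]},
  {"translation": [-0.004, -0.004, 0], "rotation": [0, 0, 0.6]},
  {"translation": [-0.004, -0.004, -0.05], "rotation": [0, 0, 0.8]},
  {"translation": [-0.004, -0.004, -0.1], "rotation": [0, 0, 1]},
  {"translation": [-0.004, -0.004, -0.15], "rotation": [0, 0, 1]},
  {"translation": [-0.004, -0.004, -0.2], "rotation": [0, 0, 1]},
  {"translation": [-0.004, -0.004, -0.25], "rotation": [0, 0, 1]},
  {"translation": [-0.004, -0.004, -0.3], "rotation": [0, 0, 1]},
  {"translation": [-0.004, -0.004, -0.3], "rotation": [0, 0, 1]},
], jaw=-0.3)

```text
t: 3.53
eef_pos: [0.4757, 0.0717, 0.2242]
ee_rot: [3.141, 0.004, 0.083]
force: [-0.9, -0.9, -1.0]
width: 0.057
gripper_force: 0.0
```

Emit:
apply_moves([
  {"translation": [0, 0, 0], "rotation": [0, 0, 0.2]},
  {"translation": [0, 0, -0.06], "rotation": [0, 0, 0.2]},
  {"translation": [0, 0, -0.12], "rotation": [0, 0, 0.2]},
  {"translation": [0, 0, -0.18], "rotation": [0, 0, 0.2]},
  {"translation": [0, 0, -0.24], "rotation": [0, 0, 0.2]},
  {"translation": [0, 0, -0.3], "rotation": [0, 0, 0.2]},
  {"translation": [0, 0, -0.36], "rotation": [0, 0, 0.2]},
  {"translation": [0, 0, -0.4], "rotation": [0, 0, 0.2]},
  {"translation": [0, 0, -0.43], "rotation": [0, 0, 0.2]},
  {"translation": [0, 0, -0.43], "rotation": [0, 0, 0.2]},
])

```text
t: 4.37
eef_pos: [0.4765, 0.0718, 0.1181]
ee_rot: [3.141, 0.002, 0.188]
force: [-0.6, -0.1, 1.0]
width: 0.0569
gripper_force: 0.0
```

Emit:
apply_moves([
  {"translation": [0, 0, 0], "rotation": [0, 0, 0]},
  {"translation": [0, 0, 0], "rotation": [0, 0, 0]},
  {"translation": [0, 0, 0], "rotation": [0, 0, 0]},
  {"translation": [0, 0, 0], "rotation": [0, 0, 0]},
  {"translation": [0, 0, 0], "rotation": [0, 0, 0]},
  {"translation": [0, 0, 0], "rotation": [0, 0, 0]},
  {"translation": [0, 0, 0], "rotation": [0, 0, 0]},
  {"translation": [0, 0, 0], "rotation": [0, 0, 0]},
  {"translation": [0, 0, 0], "rotation": [0, 0, 0]},
  {"translation": [0, 0, 0], "rotation": [0, 0, 0]},
], jaw=1, newtons=25)

```text
t: 5.2
eef_pos: [0.4771, 0.072, 0.1192]
ee_rot: [-3.142, -0.0, 0.188]
force: [-1.2, 0.5, 1.8]
width: 0.0158
gripper_force: 25.0
```

Emit:
apply_moves([
  {"translation": [0, 0, 0.04], "rotation": [0, 0, 0]},
  {"translation": [0, 0, 0.1], "rotation": [0, 0, 0]},
  {"translation": [0, 0, 0.16], "rotation": [0, 0, 0]},
  {"translation": [0, 0, 0.22], "rotation": [0, 0, 0]},
  {"translation": [0, 0, 0.28], "rotation": [0, 0, 0]},
  {"translation": [0, 0, 0.34], "rotation": [0, 0, 0]},
  {"translation": [0, 0, 0.4], "rotation": [0, 0, 0]},
  {"translation": [0, 0, 0.46], "rotation": [0, 0, 0]},
  {"translation": [0, 0, 0.5], "rotation": [0, 0, 0]},
  {"translation": [0, 0, 0.5], "rotation": [0, 0, 0]},
])

```text
t: 6.03
eef_pos: [0.478, 0.0723, 0.2466]
ee_rot: [-3.141, -0.004, 0.188]
force: [-0.8, 0.3, -0.9]
width: 0.0157
gripper_force: 25.0
```

```bash
python3 - <<'E'
from h import *
w=grab_frame("scene");t=grab_frame("top");cv2.imwrite("pics/s2.png",w);cv2.imwrite("pics/t2.png",t)
s=get_state();print(s["eef_pos"],s["gripper_force"],s["width"],s["t"],s["force"])
x,y=s["eef_pos"][:2]
for n in("scene","top","wrist"):
  c=camera_model(n);print(n,proj(c,(x,y,.14)),proj(c,(x,y,.297)))
c=camera_model("scene");u=proj(c,(x,y,.2)).astype(int)
cv2.imwrite("pics/s2c.png",cv2.resize(w[u[1]-70:u[1]+70,u[0]-70:u[0]+70],None,fx=4,fy=4,interpolation=2));print(u)
E
```

```text
[0.47682632 0.07198582 0.24398556] 24.998146891593933 0.015891078499678028 6.1333 [ 0.76854969  0.41576055 -1.08813131]
scene [194.56654443 132.69667806] [187.50417649  54.8392585 ]
top [173.90892699 230.1649529 ] [152.26469846 229.82266549]
wrist [256.56569403 187.18007591] [257.04207661 309.5841896 ]
[192 104]
```

View pics/s2c.png

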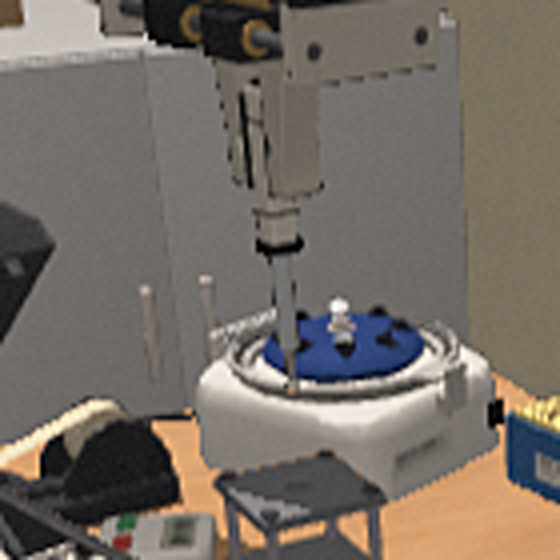

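The wand is vertical in the grip. Its tip shows at scene pixel (195,132), right where predicted. Next I'll move above the seam's start and look with the wrist camera.

Emit:
apply_moves([
  {"translation": [-0.02, -0.07, 0], "rotation": [0, 0, 0]},
  {"translation": [-0.04, -0.16, 0], "rotation": [0, 0, 0]},
  {"translation": [-0.06, -0.25, 0], "rotation": [0, 0, 0]},
  {"translation": [-0.08, -0.34, 0], "rotation": [0, 0, 0]},
  {"translation": [-0.11, -0.43, 0], "rotation": [0, 0, 0]},
  {"translation": [-0.13, -0.52, 0], "rotation": [0, 0, 0]},
  {"translation": [-0.15, -0.6, 0], "rotation": [0, 0, 0]},
  {"translation": [-0.17, -0.66, 0], "rotation": [0, 0, 0]},
  {"translation": [-0.176, -0.7, 0], "rotation": [0, 0, 0]},
  {"translation": [-0.176, -0.7, 0], "rotation": [0, 0, 0]},
])

```text
t: 6.97
eef_pos: [0.4322, -0.1043, 0.2432]
ee_rot: [-3.141, 0.002, 0.186]
force: [0.2, -0.8, 0.0]
width: 0.0162
gripper_force: 25.0
```

```bash
python3 - <<'E'
from h import *
c=camera_model("wrist");im=grab_frame("wrist");cv2.imwrite("pics/w3.png",im)
s=get_state();print(s["eef_pos"],s["ee_rot"],s["t"])
C=np.array([.4547,-.1504]);u=np.array([-.417,.909])
for y in(.078,.064,.052,0,-.064):print(y,proj(c,[*(C+u*y),.03]))
p=s["eef_pos"];print(proj(c,(p[0],p[1],.14)))
# offsets of the dark line across seam, top picture and wrist
nx=np.array([.909,.417])
for n,cam,g in(("wrist",c,im),("top",camera_model("top"),cv2.imread("pics/top0.png"))):
  g=cv2.cvtColor(g,cv2.COLOR_BGR2GRAY).astype(np.float32)
  for y in np.arange(-.06,.061,.015):
    xs=np.arange(-.012,.0121,.0005)
    q=np.array([proj(cam,[*(C+u*y+nx*x),.03]) for x in xs],np.float32)
    v=cv2.remap(g,q[None,:,0].copy(),q[None,:,1].copy(),1)[0]
    w=np.clip(np.median(v)-v-8,0,None); print(n,round(y,3),round(1e3*(w*xs).sum()/(w.sum()+1e-9),1),v.min(),np.median(v))
E
```

```text
[ 0.43259552 -0.10360436  0.24332513] [-3.14143423e+00  1.26420882e-03  1.85797522e-01] 7.0167
0.078 [233.67042842 163.36360546]
0.064 [245.3995804  160.50635669]
0.052 [255.50219135 158.04533711]
0 [299.81112861 147.25157668]
-0.064 [355.55873005 133.67133098]
[255.76202933 186.61788357]
wrist -0.06 -0.9 40.0166 174.62305
wrist -0.045 -0.9 36.470703 174.25781
wrist -0.03 -0.9 54.51758 174.54492
wrist -0.015 -1.0 51.101562 173.87988
wrist 0.0 -1.2 46.3125 173.90625
wrist 0.015 -1.3 45.445312 173.8711
wrist 0.03 -1.2 49.015625 173.84766
wrist 0.045 -1.2 56.296875 173.96094
wrist 0.06 -1.3 53.097656 173.39844
top -0.06 0.3 63.628906 163.875
top -0.045 0.1 71.18555 164.17188
top -0.03 0.2 70.00586 164.4375
top -0.015 0.1 64.396484 164.52832
top 0.0 -0.0 62.789062 164.55273
top 0.015 0.1 60.560547 164.17188
top 0.03 0.1 58.46875 164.07227
top 0.045 -0.0 64.50781 164.07812
top 0.06 -0.2 70.88672 164.78125
```

View pics/w3.png

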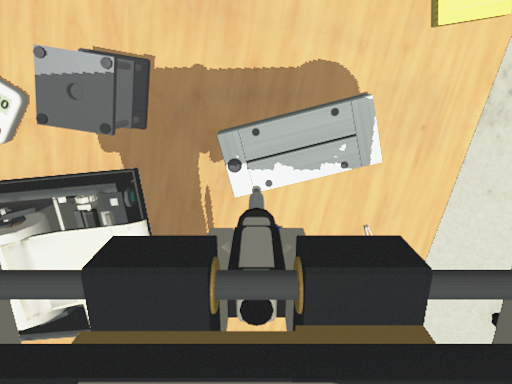

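The wrist view shows the plug at (234,165), the seam as a dark line from about (245,161) to (356,134), and the tip at (257,190). The model is about 1 mm off the seam line at most, so I'll set the tip down.

Emit:
apply_moves([
  {"translation": [-0.004, 0.004, -0.08], "rotation": [0, 0, 0]},
  {"translation": [-0.004, 0.004, -0.16], "rotation": [0, 0, 0]},
  {"translation": [-0.004, 0.004, -0.24], "rotation": [0, 0, 0]},
  {"translation": [-0.004, 0.004, -0.31], "rotation": [0, 0, 0]},
  {"translation": [-0.004, 0.004, -0.36], "rotation": [0, 0, 0]},
  {"translation": [-0.004, 0.004, -0.39], "rotation": [0, 0, 0]},
  {"translation": [-0.004, 0.004, -0.41], "rotation": [0, 0, 0]},
  {"translation": [-0.004, 0.004, -0.43], "rotation": [0, 0, 0]},
  {"translation": [-0.004, 0.004, -0.45], "rotation": [0, 0, 0]},
  {"translation": [-0.004, 0.004, -0.468], "rotation": [0, 0, 0]},
])

```text
t: 7.85
eef_pos: [0.4325, -0.1018, 0.1271]
ee_rot: [3.142, -0.001, 0.188]
force: [0.2, 0.2, 1.2]
width: 0.0156
gripper_force: 25.0
```

Emit:
apply_moves([
  {"translation": [0, 0, 0], "rotation": [0, 0, 0]},
  {"translation": [0, 0, 0], "rotation": [0, 0, 0]},
  {"translation": [0, 0, 0], "rotation": [0, 0, 0]},
  {"translation": [0, 0, 0], "rotation": [0, 0, 0]},
  {"translation": [0, 0, 0], "rotation": [0, 0, 0]},
  {"translation": [0, 0, 0], "rotation": [0, 0, 0]},
  {"translation": [0, 0, 0], "rotation": [0, 0, 0]},
  {"translation": [0, 0, 0], "rotation": [0, 0, 0]},
  {"translation": [0, 0, 0], "rotation": [0, 0, 0]},
  {"translation": [0, 0, 0], "rotation": [0, 0, 0]},
])

```text
t: 8.68
eef_pos: [0.432, -0.1021, 0.1271]
ee_rot: [3.142, -0.0, 0.188]
force: [-1.3, 0.5, 0.4]
width: 0.0155
gripper_force: 25.0
```

```bash
python3 - <<'E'
from h import *
w=grab_frame("scene");W=grab_frame("wrist");cv2.imwrite("pics/w4.png",W)
s=get_state();print(s["eef_pos"],s["gripper_force"],s["width"],s["t"],s["force"])
x,y=s["eef_pos"][:2];z=s["eef_pos"][2]
c=camera_model("scene")
for h in(.03,z-.1045+.024,z-.1045+.075,z-.1045+.08):print(h,proj(c,(x,y,h)))
u=proj(c,(x,y,.06)).astype(int);print(u)
a=cv2.resize(w[u[1]-30:u[1]+30,u[0]-30:u[0]+30],(400,400),interpolation=2)
c=camera_model("wrist");v=proj(c,(x,y,.03)).astype(int);print(v,proj(c,(x,y,.03)))
b=cv2.resize(W[v[1]-40:v[1]+40,v[0]-40:v[0]+40],(400,400),interpolation=2)
cv2.imwrite("pics/c4.png",np.hstack([a,b]))
E
```

```text
[ 0.43199446 -0.10205263  0.12706533] 24.9980691075325 0.01566255848026609 8.7833 [-0.69285531  0.18123071  1.21228003]
0.03 [211.78691624 222.38592069]
0.04656533172635093 [211.1923212  214.78393296]
0.09756533172635093 [209.28107866 190.34840702]
0.10256533172635093 [209.08683727 187.8650014 ]
[210 208]
[256 189] [256.49652976 189.70063287]
```

View pics/c4.png

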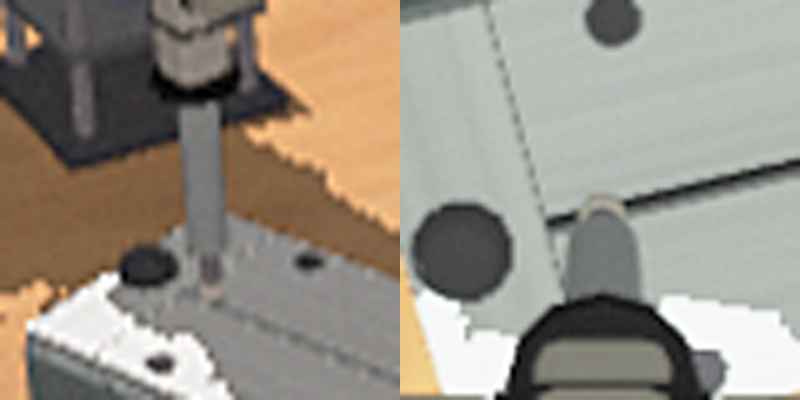

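The tip sits on the seam: scene crop (212,290), wrist crop (604,205), about 10 mm inside the end beside the plug. The spring is partly in, so I'll wipe at about 3.3 cm/s.

Emit:
apply_moves([
  {"translation": [0.0045, -0.01, 0], "rotation": [0, 0, 0]},
  {"translation": [0.009, -0.02, 0], "rotation": [0, 0, 0]},
  {"translation": [0.0135, -0.03, 0], "rotation": [0, 0, 0]},
  {"translation": [0.018, -0.04, 0], "rotation": [0, 0, 0]},
  {"translation": [0.0225, -0.05, 0], "rotation": [0, 0, 0]},
  {"translation": [0.027, -0.06, 0], "rotation": [0, 0, 0]},
  {"translation": [0.0315, -0.07, 0], "rotation": [0, 0, 0]},
  {"translation": [0.036, -0.08, 0], "rotation": [0, 0, 0]},
  {"translation": [0.0405, -0.09, 0], "rotation": [0, 0, 0]},
  {"translation": [0.0455, -0.1, 0], "rotation": [0, 0, 0]},
])

```text
t: 9.62
eef_pos: [0.4435, -0.1273, 0.127]
ee_rot: [3.142, 0.0, 0.188]
force: [-0.7, 0.5, -0.3]
width: 0.0159
gripper_force: 25.0
```

Emit:
apply_moves([
  {"translation": [0.0045, -0.01, 0], "rotation": [0, 0, 0]},
  {"translation": [0.009, -0.02, 0], "rotation": [0, 0, 0]},
  {"translation": [0.0135, -0.03, 0], "rotation": [0, 0, 0]},
  {"translation": [0.018, -0.04, 0], "rotation": [0, 0, 0]},
  {"translation": [0.0225, -0.05, 0], "rotation": [0, 0, 0]},
  {"translation": [0.027, -0.06, 0], "rotation": [0, 0, 0]},
  {"translation": [0.0315, -0.07, 0], "rotation": [0, 0, 0]},
  {"translation": [0.036, -0.08, 0], "rotation": [0, 0, 0]},
  {"translation": [0.0405, -0.09, 0], "rotation": [0, 0, 0]},
  {"translation": [0.0455, -0.1, 0], "rotation": [0, 0, 0]},
])

```text
t: 10.45
eef_pos: [0.4549, -0.1523, 0.1271]
ee_rot: [3.142, -0.0, 0.188]
force: [-0.2, 0.5, 0.2]
width: 0.0158
gripper_force: 25.0
```

```bash
python3 - <<'E'
from h import *
W=grab_frame("wrist")
s=get_state();print(s["eef_pos"],s["gripper_force"],s["width"],s["t"],s["force"])
d=s["eef_pos"][:2]-[.4547,-.1504];print("cover x,y",d@[.909,.417],d@[-.417,.909])
x,y=s["eef_pos"][:2]
c=camera_model("wrist");v=proj(c,(x,y,.03)).astype(int)
cv2.imwrite("pics/c5.png",cv2.resize(W[v[1]-40:v[1]+40,v[0]-40:v[0]+40],(400,400),interpolation=2))
E
```

```text
[ 0.45515429 -0.15259803  0.12709209] 24.998804926872253 0.015502375818170948 10.5 [ 0.89957666 -1.07572842  0.5220331 ]
cover x,y -0.0005036286386790405 -0.0021874481332892826
```

View pics/c5.png

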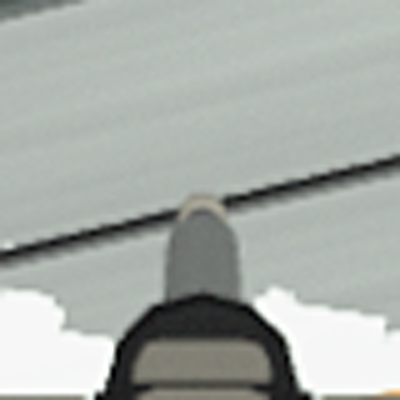

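The tip (200,205 in the crop) is still on the seam at the middle, so I'll carry on.

Emit:
apply_moves([
  {"translation": [0.0045, -0.01, 0], "rotation": [0, 0, 0]},
  {"translation": [0.009, -0.02, 0], "rotation": [0, 0, 0]},
  {"translation": [0.0135, -0.03, 0], "rotation": [0, 0, 0]},
  {"translation": [0.018, -0.04, 0], "rotation": [0, 0, 0]},
  {"translation": [0.0225, -0.05, 0], "rotation": [0, 0, 0]},
  {"translation": [0.027, -0.06, 0], "rotation": [0, 0, 0]},
  {"translation": [0.0315, -0.07, 0], "rotation": [0, 0, 0]},
  {"translation": [0.036, -0.08, 0], "rotation": [0, 0, 0]},
  {"translation": [0.0405, -0.09, 0], "rotation": [0, 0, 0]},
  {"translation": [0.0455, -0.1, 0], "rotation": [0, 0, 0]},
])

```text
t: 11.33
eef_pos: [0.4662, -0.1773, 0.1271]
ee_rot: [-3.142, -0.0, 0.188]
force: [-0.2, 0.7, -0.6]
width: 0.0158
gripper_force: 25.0
```

Emit:
apply_moves([
  {"translation": [0.0045, -0.01, 0], "rotation": [0, 0, 0]},
  {"translation": [0.009, -0.02, 0], "rotation": [0, 0, 0]},
  {"translation": [0.0135, -0.03, 0], "rotation": [0, 0, 0]},
  {"translation": [0.018, -0.04, 0], "rotation": [0, 0, 0]},
  {"translation": [0.0225, -0.05, 0], "rotation": [0, 0, 0]},
  {"translation": [0.027, -0.06, 0], "rotation": [0, 0, 0]},
  {"translation": [0.0315, -0.07, 0], "rotation": [0, 0, 0]},
  {"translation": [0.036, -0.08, 0], "rotation": [0, 0, 0]},
  {"translation": [0.041, -0.09, 0], "rotation": [0, 0, 0]},
  {"translation": [0.041, -0.09, 0], "rotation": [0, 0, 0]},
])

```text
t: 12.17
eef_pos: [0.4768, -0.2001, 0.1271]
ee_rot: [3.141, -0.0, 0.187]
force: [0.4, -0.8, 0.3]
width: 0.0159
gripper_force: 25.0
```

```bash
python3 - <<'E'
from h import *
W=grab_frame("wrist")
s=get_state();print(s["eef_pos"],s["gripper_force"],s["width"],s["t"],s["force"])
d=s["eef_pos"][:2]-[.4547,-.1504];print("cover x,y",d@[.909,.417],d@[-.417,.909])
x,y=s["eef_pos"][:2]
c=camera_model("wrist");v=proj(c,(x,y,.03)).astype(int)
cv2.imwrite("pics/c6.png",cv2.resize(W[v[1]-40:v[1]+40,v[0]-40:v[0]+40],(400,400),interpolation=2))
E
```

```text
[ 0.47667856 -0.19993588  0.12711043] 24.99929577112198 0.015838951594321714 12.2167 [ 0.65015122 -0.25698956  0.70933114]
cover x,y -0.0006779488331713671 -0.05419317471605288
```

View pics/c6.png

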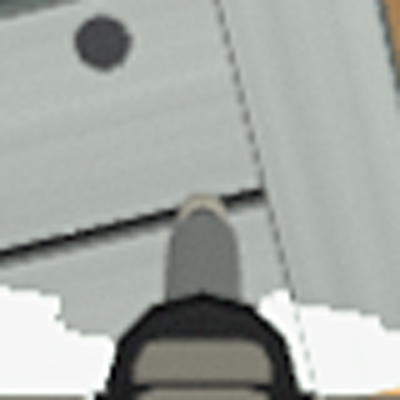

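The tip is on the seam about 10 mm from its far end. I'll slide 3 mm further, lift, then move and lean.

Emit:
apply_moves([
  {"translation": [0.005, -0.011, 0], "rotation": [0, 0, 0]},
  {"translation": [0.005, -0.011, 0], "rotation": [0, 0, 0]},
  {"translation": [0.005, -0.011, 0], "rotation": [0, 0, 0]},
  {"translation": [0.005, -0.011, 0.03], "rotation": [0, 0, 0]},
  {"translation": [0.005, -0.011, 0.1], "rotation": [0, 0, 0]},
  {"translation": [0.005, -0.011, 0.2], "rotation": [0, 0, 0]},
  {"translation": [0.005, -0.011, 0.3], "rotation": [0, 0, 0]},
  {"translation": [0.005, -0.011, 0.4], "rotation": [0, 0, 0]},
  {"translation": [0.005, -0.011, 0.5], "rotation": [0, 0, 0]},
  {"translation": [0.005, -0.011, 0.59], "rotation": [0, 0, 0]},
])

```text
t: 13.05
eef_pos: [0.4773, -0.2022, 0.2768]
ee_rot: [3.141, -0.001, 0.188]
force: [0.4, -0.5, -1.1]
width: 0.0158
gripper_force: 25.0
```

Emit:
apply_moves([
  {"translation": [0.03, 0.04, 0], "rotation": [-0.01, -0.08, 0]},
  {"translation": [0.07, 0.1, 0], "rotation": [-0.02, -0.16, 0]},
  {"translation": [0.11, 0.16, 0], "rotation": [-0.03, -0.24, 0]},
  {"translation": [0.16, 0.22, 0], "rotation": [-0.04, -0.32, 0]},
  {"translation": [0.21, 0.28, 0], "rotation": [-0.05, -0.4, 0]},
  {"translation": [0.26, 0.34, 0], "rotation": [-0.06, -0.48, 0]},
  {"translation": [0.3, 0.4, 0], "rotation": [-0.07, -0.56, 0]},
  {"translation": [0.34, 0.46, 0], "rotation": [-0.08, -0.64, 0]},
  {"translation": [0.38, 0.5, 0], "rotation": [-0.09, -0.72, 0]},
  {"translation": [0.396, 0.518, 0], "rotation": [-0.095, -0.745, 0]},
])

```text
t: 13.88
eef_pos: [0.5762, -0.0716, 0.2746]
ee_rot: [3.014, -0.375, 0.213]
force: [-0.3, -0.3, -0.9]
width: 0.016
gripper_force: 25.0
```

Emit:
apply_moves([
  {"translation": [0, 0, -0.04], "rotation": [-0.01, -0.08, 0]},
  {"translation": [0, 0, -0.09], "rotation": [-0.02, -0.16, 0]},
  {"translation": [0, 0, -0.14], "rotation": [-0.03, -0.24, 0]},
  {"translation": [0, 0, -0.19], "rotation": [-0.04, -0.32, 0]},
  {"translation": [0, 0, -0.24], "rotation": [-0.05, -0.4, 0]},
  {"translation": [0, 0, -0.29], "rotation": [-0.06, -0.48, 0]},
  {"translation": [0, 0, -0.33], "rotation": [-0.07, -0.56, 0]},
  {"translation": [0, 0, -0.37], "rotation": [-0.08, -0.64, 0]},
  {"translation": [0, 0, -0.39], "rotation": [-0.09, -0.72, 0]},
  {"translation": [0, 0, -0.4], "rotation": [-0.095, -0.745, 0]},
])

```text
t: 14.72
eef_pos: [0.597, -0.0707, 0.2726]
ee_rot: [2.882, -0.657, 0.26]
force: [-0.4, -0.4, -1.3]
width: 0.016
gripper_force: 25.0
```

Emit:
apply_moves([
  {"translation": [0, 0, 0], "rotation": [0, 0, 0]},
  {"translation": [0, 0, 0], "rotation": [0, 0, 0]},
  {"translation": [0, 0, 0], "rotation": [0, 0, 0]},
  {"translation": [0, 0, 0], "rotation": [0, 0, 0]},
  {"translation": [0, 0, 0], "rotation": [0, 0, 0]},
  {"translation": [0, 0, 0], "rotation": [0, 0, 0]},
  {"translation": [0, 0, 0], "rotation": [0, 0, 0]},
  {"translation": [0, 0, 0], "rotation": [0, 0, 0]},
  {"translation": [0, 0, 0], "rotation": [0, 0, 0]},
  {"translation": [0, 0, 0], "rotation": [0, 0, 0]},
])

```text
t: 15.55
eef_pos: [0.5977, -0.0682, 0.2725]
ee_rot: [2.876, -0.654, 0.273]
force: [0.4, -0.4, -0.2]
width: 0.0158
gripper_force: 25.0
```

```bash
python3 - <<'E'
from h import *
w=grab_frame("scene")
s=get_state();print(s["eef_pos"],s["gripper_force"],s["width"],s["t"],np.abs(s["qd"]).max())
z=R.from_euler("xyz",s["ee_rot"]).as_matrix()[:,2]
tip=s["eef_pos"]+.1045*z;c=camera_model("scene")
print("tip",tip,"lean",np.degrees(np.arccos(-z[2])),proj(c,tip),proj(c,(.65,-.0825,.006)))
cv2.imwrite("pics/s7.png",cv2.resize(w[50:250,170:430],None,fx=3,fy=3,interpolation=2))
E
```

```text
[ 0.59767276 -0.06828386  0.27246613] 24.99806821346283 0.015958781099801145 15.6 0.001836532099142751
tip [ 0.6641685  -0.07811059  0.19245362] lean 40.03336686147217 [311.44035087 113.36549149] [302.88251719 199.40632075]
```

View pics/s7.png

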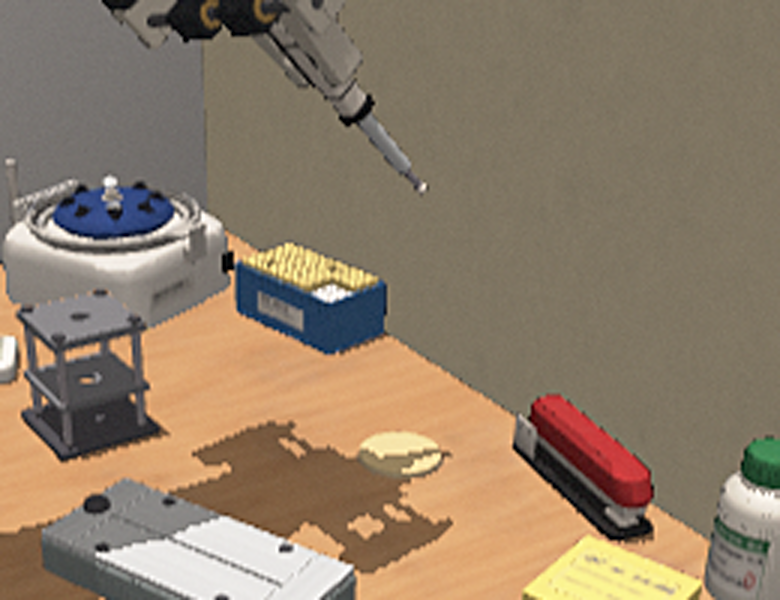

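The wand is leaning over the dish at 40°, but the elbow limit has stopped the lowering at a tip height of 0.19 m. I'll swing the lean sideways, where there is more room, and then lower it.

Emit:
apply_moves([
  {"translation": [0.01, 0.01, 0], "rotation": [0, 0, -0.1]},
  {"translation": [0.02, 0.02, 0], "rotation": [0, 0, -0.2]},
  {"translation": [0.02, 0.03, 0], "rotation": [0, 0, -0.3]},
  {"translation": [0.03, 0.04, 0], "rotation": [0, 0, -0.4]},
  {"translation": [0.03, 0.05, 0], "rotation": [0, 0, -0.5]},
  {"translation": [0.04, 0.06, 0], "rotation": [0, 0, -0.6]},
  {"translation": [0.04, 0.07, 0], "rotation": [0, 0, -0.7]},
  {"translation": [0.05, 0.08, 0], "rotation": [0, 0, -0.8]},
  {"translation": [0.05, 0.09, 0], "rotation": [0, 0, -0.9]},
  {"translation": [0.06, 0.1, 0], "rotation": [0, 0, -1]},
])

```text
t: 16.43
eef_pos: [0.6123, -0.043, 0.2725]
ee_rot: [2.877, -0.654, -0.254]
force: [0.2, -0.4, -0.9]
width: 0.016
gripper_force: 25.0
```

```bash
cat > st.py <<'E'
from h import *
s=get_state();print(s["eef_pos"],s["gripper_force"],s["t"],s["q"].round(3))
z=R.from_euler("xyz",s["ee_rot"]).as_matrix()[:,2]
tip=s["eef_pos"]+.1045*z
print("tip",tip,"lean",np.degrees(np.arccos(-z[2])),"az",np.degrees(np.arctan2(z[1],z[0])),"err",np.array([.65,-.0825,.1])-tip)
E
python3 st.py
```

```text
[ 0.61231488 -0.04304936  0.27249318] 24.99681383371353 16.4333 [ 0.45  -0.009 -0.867  1.107 -0.705 -0.1  ]
tip [ 0.66488213 -0.08493327  0.19247649] lean 40.029800168748395 az -38.54672164047267 err [-0.01488213  0.00243327 -0.09247649]
```

Emit:
apply_moves([
  {"translation": [0, 0.01, -0.03], "rotation": [0, 0, -0.05]},
  {"translation": [0, 0.01, -0.07], "rotation": [0, 0, -0.1]},
  {"translation": [-0.01, 0.02, -0.11], "rotation": [0, 0, -0.15]},
  {"translation": [-0.01, 0.02, -0.15], "rotation": [0, 0, -0.2]},
  {"translation": [-0.01, 0.03, -0.2], "rotation": [0, 0, -0.25]},
  {"translation": [-0.01, 0.03, -0.25], "rotation": [0, 0, -0.3]},
  {"translation": [-0.02, 0.04, -0.3], "rotation": [0, 0, -0.35]},
  {"translation": [-0.02, 0.05, -0.34], "rotation": [0, 0, -0.4]},
  {"translation": [-0.02, 0.05, -0.36], "rotation": [0, 0, -0.4]},
  {"translation": [-0.02, 0.05, -0.37], "rotation": [0, 0, -0.4]},
])

```text
t: 17.27
eef_pos: [0.6077, -0.0305, 0.1791]
ee_rot: [2.875, -0.654, -0.458]
force: [-1.1, -0.8, -1.4]
width: 0.0161
gripper_force: 25.0
```

Emit:
apply_moves([
  {"translation": [0, 0, 0], "rotation": [0, 0, 0]},
  {"translation": [0, 0, 0], "rotation": [0, 0, 0]},
  {"translation": [0, 0, 0], "rotation": [0, 0, 0]},
  {"translation": [0, 0, 0], "rotation": [0, 0, 0]},
  {"translation": [0, 0, 0], "rotation": [0, 0, 0]},
  {"translation": [0, 0, 0], "rotation": [0, 0, 0]},
  {"translation": [0, 0, 0], "rotation": [0, 0, 0]},
  {"translation": [0, 0, 0], "rotation": [0, 0, 0]},
  {"translation": [0, 0, 0], "rotation": [0, 0, 0]},
  {"translation": [0, 0, 0], "rotation": [0, 0, 0]},
])

```text
t: 18.1
eef_pos: [0.6077, -0.0308, 0.18]
ee_rot: [2.876, -0.655, -0.46]
force: [-0.5, 0.0, -1.2]
width: 0.0159
gripper_force: 25.0
```

```bash
python3 st.py; python3 - <<'E'
from h import *
t=grab_frame("scene");s=get_state();print(np.abs(s["qd"]).max())
# tip = small bright blob near its predicted pixel; dish centre from colour
c=camera_model("scene");z=R.from_euler("xyz",s["ee_rot"]).as_matrix()[:,2];p=proj(c,s["eef_pos"]+.1045*z);print("tip pred",p)
u,v=p.astype(int);g=t[v-10:v+11,u-10:u+11].min(2);print("brightest",np.argwhere(g>=g.max()-25).mean(0)[::-1]+[u-10,v-10],g.max(),np.median(g))
for n in("pics/scene0.png",None):
  im=cv2.imread(n) if n else t
  d=np.abs(im[185:220,280:330].astype(int)-cv2.imread("pics/scene0.png")[202,303]).max(2)
  print("dish",np.argwhere(d<30).mean(0)[::-1]+[280,185],(d<30).sum())
E
```

```text
[ 0.60765027 -0.03081872  0.18001375] 24.998121857643127 18.1 [ 0.478  0.161 -0.915  1.201 -0.74  -0.483]
tip [ 0.65049014 -0.08262587  0.1000074 ] lean 40.03862351691663 az -50.412301896022996 err [-4.90138148e-04  1.25869374e-04 -7.40293850e-06]
0.0011950348652722473
tip pred [304.95170277 159.14653941]
brightest [303. 157.] 239 96.0
dish [302.9471831  200.11267606] 284
dish [303.76763485 200.58506224] 241
```

```bash
python3 -c "
from station import *
print(job_done())"
```

```text
the job is handed in; nothing more can be done
None
```

I drew the wand and wiped the seam from 10.5 mm inside the plug end to about 7 mm short of the far end at about 3.3 cm/s. It is now held still at a 40° lean, tip about 10 cm above the middle of the unmoved dish, and the job is handed in; no verdict was shown.

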